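# Strip the bench air cleaner's intake for washing

### The arm

A 6-joint arm with a two-finger parallel gripper is mounted at the origin on the work surface. World frame = base frame: x ahead of the robot, y to its left, z up, the work surface at z = 0. Lengths are in m, angles in rad, forces in N, time in s.
With the tool pointing down it reaches from about 0.275 to 0.725 m from the base axis. Payload 5.6 kg.
Tool frame: the origin (TCP) lies midway between the tips of the shut fingers; the grasp point (between the pads) lies 19 mm behind it; z points along the fingers, y is the direction in which the jaws open and shut (so a half turn about z gives the same grasp; the last joint's range is limited). The gripper opens to 85 mm and grips with 20 to 120 N. Pads are 22 mm wide; open, the fingers measure 114 mm over their backs; the gripper's body (76 mm by 85 mm) begins 54 mm behind the grasp point. The pads swing forward as they close: fully open they stand 13 mm farther back than shut.
Start: joints at [1.531, 0.255, 0.108, 0, -1.424, -0.285], TCP at [0.175, 0.521, 0.231] pointing down, gripper open.
Joint ranges: [-2.95, 2.95], [-1.21, 1.97], [-1.09, 1.5], [-2.87, 1.71], [-2.94, -0.07], [-3.05, 3.05]. Speed limits (rad/s): [2.57, 2.57, 3.14, 3.14, 3.14, 3.14].

### API

Orientations are given as a unit quaternion [w, x, y, z].
In Python, from cell import status, viewer, job gives the robot as it stands.
- The arm moves only by the tool move_arm, never from a script. Its argument "commands" is a list that holds one entry, the list of rows, each a list of 7 numbers: the turn, a rotation vector about the world's x, y, z in degrees, then the shift along the world's x, y, z in m, then the opening, from 0 (shut) to 1 (fully open). In form: [[[rx, ry, rz, dx, dy, dz, hand], ...]]. A call has 1 to 10 rows; each row is the pose to reach, as a shift and turn from the pose commanded when the call began; what a row does not reach only later rows make up. A row lasts 1/8 s, in which the tool goes at most 62.5 mm and 10.7 degrees, less where a joint would pass 70% of its speed; a pose out of reach is approached as far as the arm can. A call with a gripper value outside its range is refused whole. The fingers move at their own pace and stop on an object; the grip force is fixed at half the most. Time passes only in rows, so rows that repeat a pose let the fingers close. It gives the time, the measured TCP pose, the force and the opening at its end, in the units of the state.
- status.read_state(): the state, without advancing time (a new reading comes with each control period).
- viewer.read_camera(name): name is "scene" or "top"; returns (picture, depth): 384x512x3 uint8, red, green, blue; 384x512 float32, m along the optical axis (not along the pixel's ray), 0 where there is no reading.
- viewer.get_calibration(name): a dict with "intrinsics" (3x3 intrinsics, pixels), "R" (3x3) and "t" (3): a world point X has camera coordinates R X + t. Camera axes: x right, y down, z forward; pixel columns grow to the right and rows downward; lengths in m; the calibration is good to about 2 mm. A picture is of the moment at which its call begins. get_calibration takes no time and is no camera call.
- job.job_done(): hands the job in, once; it reports no verdict.
The state is a dict: "t": time; "joint_positions": joint angles; "qvel": joint speeds; "joint_efforts": joint torques, N m; "ee_pos": TCP position; "ee_rot": TCP orientation; "wrist_force": force on the tool from outside, world axes, zero at the start; "ft_torque": the same for the moment, N m; "finger_gap": opening from 0.0 (shut) to 1.0 (fully open).
Only numpy, scipy, OpenCV 4.12 (cv2) and the standard library are available. Lean on these libraries where they do the work, as an engineer would, in place of code of your own. Each camera call takes 0.05 s, during which the arm holds its last target.

### The job

Strip the intake of the bench air cleaner for washing. Pinch the guard's spring tab in towards its finger rib, gently enough not to crack the tab, and while it is pressed swing that end up and lift the guard off without forcing it; lay the guard flat, rib upward, in the steel rinse tray. Then pull the filter cartridge out by its rib and lay it flat, rib upward, in the tray beside the guard, dropping neither and leaving the rest of the bench as it is.

Things in the scene. Friction and masses are not known exactly. Their poses are not given: they have to be found in the camera images.
- cleaner: Bench air cleaner, white plastic box, fixed; runs x -95 to +89, y -75 to +75, z 0 to 110 mm (flat top) from its origin on the bench. Knob and switch at the -x end of the top; at the +x end the intake guard inside a raised rim 9 mm high. Under the guard a well, x -25 to +61, y +-36, floor at z = 80, holds the filter.
- guard: Grey slatted intake guard, loose but latched, about 90 g. Plate x -60 to +53, y +-43, 6 mm thick; origin on its underside, fitted at (25, 0, 110) mm of the cleaner, axes alike; under 1 mm play in x, 3 in y. Two toes at its -x end sit under the keeper; the U-shaped spring tab stands at its +x end, the U's bend 17 mm below the plate. More than 20 N between guard and cleaner is forcing it.
- guard_rib (a point): Centre of the guard's upright finger rib: 6 mm thick (guard x 4 to 10), 40 mm long in y, top 18 mm above the plate; this point is 18 mm above the guard's underside. Pinch between the rib's -x face and the tab's thumb pad, whose outer (+x) face stands 54 to 62 mm from it at rest. The rib is rigid, the tab gives, so centre the pinch on the load felt sideways.
- guard_end (a point): Point on the guard at its +x (tab) end, guard frame (53, 0, 3) mm; its height shows how far that end is swung up (3 mm above the cleaner's top when fitted).
- tab (a joint): Flex of the spring tab, rad: 0 at rest, grows as its thumb pad is pressed to -x, stop 0.32. Its ears come free of fixed catches at about 0.25 (7 mm, 10 N at the pad; stop 13 N); less pressed, it is held. Pad: 26 mm wide, 8 to 24 mm above the guard's underside, face at guard x 58 to 66 (differs each time, not measured). Rim below is 9 mm high; beyond x 64 is open air. Over 25 N cracks the tab.
- filter: Filter cartridge, loose in the well: grey frame 80 (x) x 66 (y) x 14 mm with white pleats, 120 g; origin: centre of the underside; x along the cleaner's x. About 3 mm play all round in the well. On top a pull rib, 10 mm thick in x, 40 mm long in y, 14 mm high (28 mm above the underside, its top 2 mm below the cleaner's top).
- filter_rib (a point): Centre of the filter's pull rib, 21 mm above the filter's underside; pinch it along the filter's x, fingertips no lower than 15 mm above the underside; 36 mm of free room in the well either side of the rib.
- tray: Shallow steel rinse tray, fixed, 240 (x) x 300 (y) x 30 mm high outside, walls and floor 4 mm; origin: centre of the underside, floor at z = 4 mm. The brush lies along its +y side; the free floor is y -146 to about +100.
- brush: Wooden scrubbing brush 150 x 22 x 26 mm lying in the tray along x at y about +118 of the tray; leave it.
- ribbon_wide: Ribbon spool, 64 mm across, 45 high, standing beyond the work area; origin: centre of underside.
- ribbon_narrow: Ribbon spool, 52 mm across, 25 high, near the robot; origin: centre of underside.
- stem_tape: Roll of stem tape, 60 mm across, 13 high, between cleaner and tray; origin: centre of underside.
- pot: Terracotta pot 90 mm across, 85 high, at the far side in the middle; origin: centre of underside.
- foam_brick: Block of flower foam 110 x 75 x 55 mm, at the far side left of the middle; origin: centre of underside.
- screwdriver: Screwdriver with a wooden handle lying near the robot's right; origin: near its middle.
- keeper (a point): Edge of the fixed lip over the guard's toes (on the cleaner, above its top by 4.5 mm, 63 mm to -x of the guard's origin). The toes are 3 mm thick and reach 7 mm under it. With the tab pressed, swing the guard's +x end up 0.1 to 0.2 rad about this line, till 10 mm or more up and clear of the rim, then draw the guard 10 mm or more to its +x and lift.
Not all that is in view belongs to the job. What is shaped like the cleaner but yellow is not meant.

How it is judged:
On the way, in this order (a step that is already met when the one before it is completed fails the run):
1. the guard's tab end is swung up out of its catches while the tab is pressed in (value of joint tab above 0.06 rad and z of guard_end in the frame of cleaner above 0.118 m).
2. the guard lies flat in the tray, rib upward (x of guard in the frame of tray between -0.075 and 0.075 m and y of guard in the frame of tray between -0.115 and 0.115 m and z of guard in the frame of tray between 0 and 0.034 m and angle between guard's own z axis and vertical below 0.35 rad), for 0.2 s.
3. the filter cartridge is out of the cleaner (z of filter in the frame of cleaner above 0.12 m).
At the end, for the whole second after the job is handed in: Guard and filter both lie in the tray, rib upward, at rest: guard origin within 75 mm (x) and 115 mm (y) of the tray's centre and under 34 mm high, tilt under 0.35 rad; filter within 100 and 130 mm, underside under 16 mm above the tray's underside, tilt under 0.25 rad (all of step 2 and x of filter in the frame of tray between -0.1 and 0.1 m and y of filter in the frame of tray between -0.13 and 0.13 m and z of filter in the frame of tray between 0 and 0.016 m and angle between filter's own z axis and vertical below 0.25 rad and linear speed of each of guard, filter below 0.02 m/s); the robot touches nothing.
It fails at once if the guard or the filter is dropped from a height ((linear speed of guard above 0.8 m/s and not (contact force between the fingers and guard above 0.1 N)) or (linear speed of filter above 0.8 m/s and not (contact force between the fingers and filter above 0.1 N))).
It fails at once if the tab is squeezed with more than 25 N and cracks (contact force between the fingers and tab above 25 N).
It fails at once if the guard is forced against the cleaner with more than 20 N (contact force between guard and cleaner above 20 N).
It fails at once if a thing standing on the bench is knocked more than 30 mm away (distance of any of ribbon_wide, ribbon_narrow, stem_tape, pot, foam_brick, screwdriver, brush from where it was at the start of the episode above 0.03 m).
It also fails if it takes over 67 s, if anything falls off the work surface, if the arm or the gripper's body presses on something with over 40 N, if the wrist force passes 120 N, or if a joint passes its speed limit or range.

## Working session

There is one attempt and no reset: what is moved stays moved. The work goes in short steps, Python scripts to look and compute and a tool call to move; the robot and the scene stay as the last step left them, time stands still between calls to the robot, and variables do not carry over. Pictures are saved under pics/ and viewed, and the job is handed in when it is done.

Besides the shell and the picture viewer there is one more tool, called after ">>>" by a JSON object that holds its "method" and its "body", one argument or row to a line. move_arm: Moves the arm, as the interface text tells. Its arguments: {"type":"object","properties":{"commands":{"type":"array"}},"required":["commands"]}

```bash
ls; mkdir -p pics; python3 - <<'E'
from cell import status, viewer
import cv2, numpy as np
s=status.read_state(); print(s)
for n in("scene","top"):
    im,d=viewer.read_camera(n); c=viewer.get_calibration(n)
    np.savez(f"{n}0.npz",im=im,d=d,K=c["intrinsics"],R=c["R"],t=c["t"])
    cv2.imwrite(f"pics/{n}0.png",cv2.resize(im[:,:,::-1],(800,600)))
    print(n,c)
E
```

```text
pics
{'t': 0.0, 'joint_positions': array([ 1.53065057e+00,  2.55750142e-01,  1.07001153e-01, -4.80547818e-04,
       -1.42388943e+00, -2.84598111e-01]), 'qvel': array([-1.95277072e-04,  1.19911446e-03, -1.91067558e-05,  1.34199316e-03,
       -6.55915291e-04,  1.99158691e-03]), 'joint_efforts': array([-2.95019117e-04, -3.86631918e+01,  2.37948668e+01,  5.36558345e+00,
       -6.02677392e-03,  1.03601096e-05]), 'ee_pos': array([0.1752715 , 0.52080328, 0.23039191]), 'ee_rot': array([ 9.43147985e-04,  9.86840447e-01, -1.61694243e-01, -1.23584739e-04]), 'wrist_force': array([-0.8580126 , -0.60012162,  0.68684557]), 'ft_torque': array([0.04997763, 0.03970017, 0.01412619]), 'finger_gap': 1.001318207914156}
scene {'intrinsics': array([[390.45262659,   0.        , 255.62497433],
       [  0.        , 390.45262659, 196.50382838],
       [  0.        ,   0.        ,   1.        ]]), 'R': array([[-0.40799402,  0.91296837, -0.00544457],
       [ 0.66190092,  0.29167719, -0.69051545],
       [-0.62883071, -0.28532994, -0.72329715]]), 't': array([ 0.20140737, -0.30301048,  1.53447539])}
top {'intrinsics': array([[497.48514054,   0.        , 254.93931923],
       [  0.        , 497.48514054, 193.14041029],
       [  0.        ,   0.        ,   1.        ]]), 'R': array([[-0.07357568, -0.99728884,  0.00126248],
       [-0.97585147,  0.07173294, -0.20632086],
       [ 0.20567093, -0.01641219, -0.97848358]]), 't': array([0.07336083, 0.56668511, 1.15609895])}
```

View pics/scene0.png

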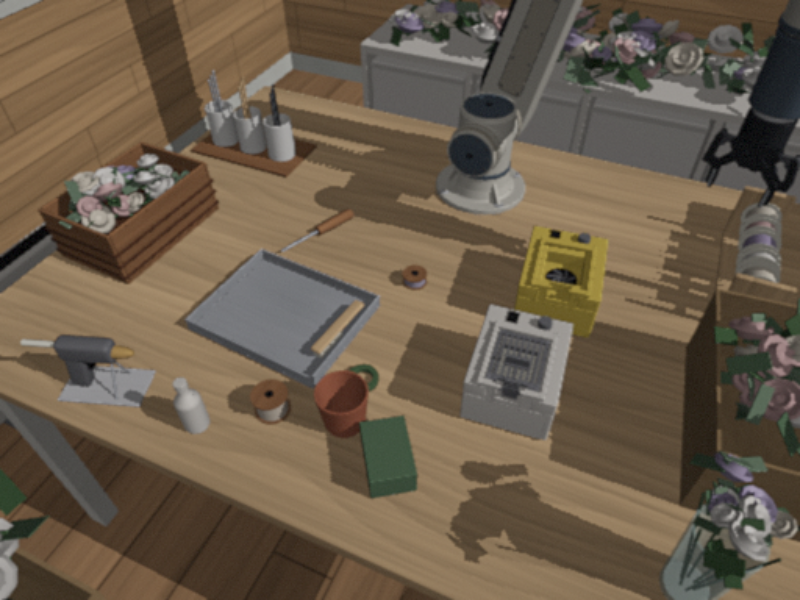

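View pics/top0.png

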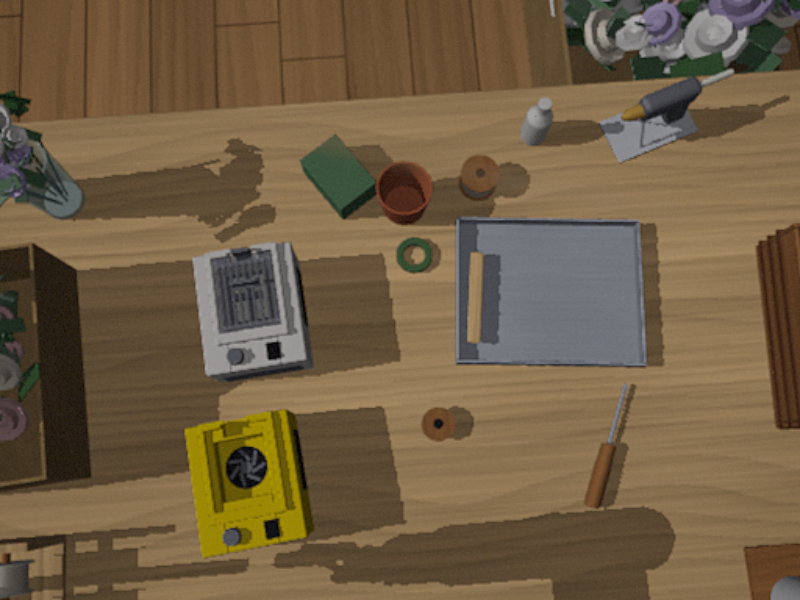

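The white cleaner is at top-view (250,310): it has a grey guard, and its tab end points up the picture. The yellow, guardless one at (250,480) isn't meant. The tray is at (550,290), with the brush along its left side. Next I measure poses and take an enlarged crop.

```bash
cat > h.py <<'E'
import numpy as np, cv2
def cloud(f):
    z=np.load(f); d=z["d"]; K=z["K"]; v,u=np.mgrid[:d.shape[0],:d.shape[1]]
    p=np.stack([(u-K[0,2])/K[0,0]*d,(v-K[1,2])/K[1,1]*d,d],-1)
    return (p-z["t"])@z["R"], z["im"], d>0     # R^T(p-t)
def proj(f,X):
    z=np.load(f); c=np.atleast_2d(X)@z["R"].T+z["t"]; q=c@z["K"].T; return q[:,:2]/q[:,2:]
E
python3 - <<'E'
from h import *
P,im,ok=cloud("top0.npz")
h,w=ok.shape; v,u=np.mgrid[:h,:w]
def rect(m,name):
    pts=P[m][:,:2]; r=cv2.minAreaRect((pts*1000).astype(np.float32)); print(name,m.sum(),r, "zmed",np.median(P[m][:,2]), P[m][:,2].max())
reg=(u>115)&(u<205)&(v>145)&(v<245)&ok
rect(reg&(P[...,2]>0.1),"cleaner top>0.1")
white=(im.min(-1)>120)
for lo in np.arange(0.10,0.15,0.004):
    m=reg&(P[...,2]>lo)&(P[...,2]<lo+.004); print(round(lo,3),m.sum(), end=' ; ')
print()
rect(reg&(P[...,2]>0.117)&(P[...,2]<.124)," rim top")
reg2=(u>285)&(u<420)&(v>130)&(v<240)&ok
rect(reg2&(P[...,2]>0.022)&(P[...,2]<0.036),"tray rim")
rect(reg2&(P[...,2]>0.012),"tray all")
print(np.median(P[200:220,350:370,2]), np.median(P[50:60,70:90,2]))
# other objects
for n,(a,b) in dict(tape=(265,163),pot=(259,123),foam=(216,113),spool=(307,113),narrow=(280,271)).items(): print(n,P[b,a])
z=np.load("scene0.npz")
a=im[140:250,110:210]; cv2.imwrite("pics/crop0.png",cv2.resize(a[:,:,::-1],(540,594),interpolation=cv2.INTER_CUBIC))
b=z["im"][185:285,285:380]; cv2.imwrite("pics/crop0s.png",cv2.resize(b[:,:,::-1],(570,600),interpolation=cv2.INTER_CUBIC))
E
```

```text
cleaner top>0.1 4521 ((568.341552734375, 257.9349670410156), (185.3304443359375, 150.54864501953125), 5.235507965087891) zmed 0.11206487931039824 0.1378031339633632
0.1 89 ; 0.104 720 ; 0.108 1431 ; 0.112 1017 ; 0.116 914 ; 0.12 239 ; 0.124 20 ; 0.128 35 ; 0.132 50 ; 0.136 6 ; 0.14 0 ; 0.144 0 ; 0.148 0 ; 
 rim top 901 ((572.650390625, 258.0010986328125), (174.98695373535156, 108.16724395751953), 5.304085731506348) zmed 0.11880945931483372 0.12395488961090986
tray rim 1387 ((579.6106567382812, -212.8253631591797), (300.8604736328125, 241.51104736328125), 84.80177307128906) zmed 0.028386733018804122 0.035904893457479
tray all 1718 ((579.75830078125, -212.2176055908203), (302.053466796875, 241.8111114501953), 84.91201782226562) zmed 0.02761511692882599 0.03704981982438983
0.0031715368007862368 -0.7495857740523931
tape [ 0.66147109 -0.00149319 -0.00238242]
pot [0.76792888 0.00623252 0.00871284]
foam [0.78595931 0.11471966 0.05470279]
spool [ 0.77038334 -0.116088    0.05123383]
narrow [ 0.38024922 -0.01563242  0.02407256]
```

View pics/crop0.png

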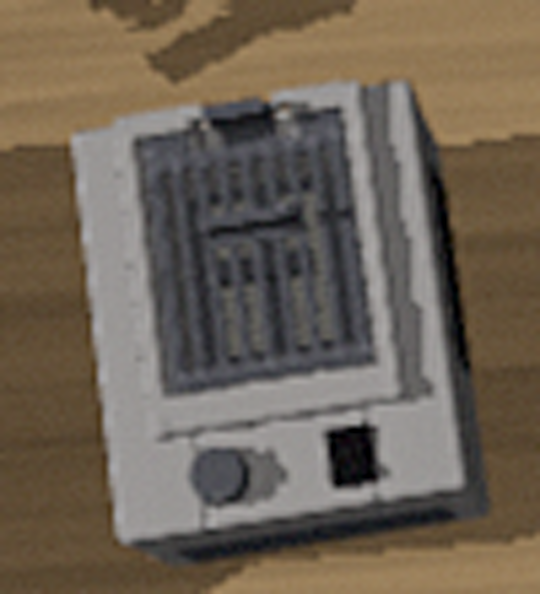

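View pics/crop0s.png

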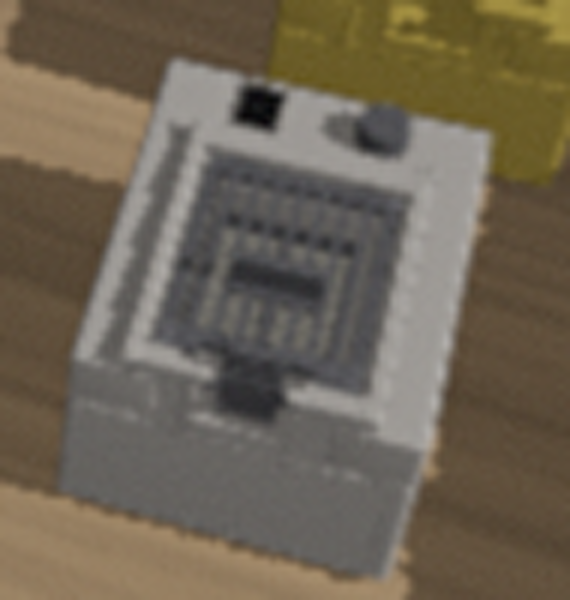

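```bash
python3 - <<'E'
from h import *
a=np.deg2rad(5.25); o=np.array([0.5713,0.2582]); Rm=np.array([[np.cos(a),np.sin(a)],[-np.sin(a),np.cos(a)]])
for f in("top0.npz","scene0.npz"):
    P,im,ok=cloud(f)
    L=P.copy(); L[...,:2]=(P[...,:2]-o)@Rm.T; L*=1000
    m=ok&(abs(L[...,0])<100)&(abs(L[...,1])<80)&(L[...,2]>80)
    print(f,"top rect",cv2.minAreaRect(P[m&(L[...,2]>100)][:,:2].astype(np.float32)*1000))
    r=m&(abs(L[...,0]-32)<12)&(abs(L[...,1])<30)&(L[...,2]>120.5)
    print("rib",r.sum(),np.c_[L[r].min(0),np.median(L[r],0),L[r].max(0)].round(1))
    t=m&(L[...,0]>70)&(abs(L[...,1])<25)&(L[...,2]>122)
    print("tab",t.sum(),np.c_[L[t].min(0),np.median(L[t],0),L[t].max(0)].round(1)); print(L[t].round(0).tolist()[:40])
    k=m&(L[...,0]<-55)&(L[...,2]>118); print("knob/switch",np.median(L[k],0))
    rim=m&(L[...,2]>114)&(L[...,2]<123)&(abs(L[...,1])>44)
    for s in(-1,1):
        q=L[rim&(np.sign(L[...,1])==s)]; print(s,len(q),np.percentile(q,[2,50,98],axis=0).round(1).tolist())
    flat=m&(abs(L[...,1])>60)&(abs(L[...,1])<72); print("flat z",np.median(L[flat][:,2]))
E
```

```text
top0.npz top rect ((568.341552734375, 257.9349670410156), (185.3304443359375, 150.5486297607422), 5.235515594482422)
rib 73 [[ 24.2  30.5  35.1]
 [-21.4  -0.9  29. ]
 [120.6 130.6 137.8]]
tab 49 [[ 75.3  78.8  83.3]
 [-13.   -0.3  23.1]
 [122.1 132.5 136.9]]
[[82.0, -10.0, 136.0], [83.0, -12.0, 132.0], [83.0, 4.0, 133.0], [82.0, 2.0, 135.0], [82.0, -0.0, 133.0], [82.0, -3.0, 135.0], [83.0, -4.0, 128.0], [81.0, -7.0, 134.0], [80.0, -10.0, 135.0], [80.0, -12.0, 134.0], [83.0, -13.0, 125.0], [83.0, 12.0, 131.0], [82.0, 9.0, 133.0], [81.0, 7.0, 134.0], [80.0, 4.0, 135.0], [80.0, 2.0, 134.0], [79.0, -1.0, 136.0], [79.0, -3.0, 136.0], [79.0, -5.0, 133.0], [78.0, -7.0, 134.0], [80.0, -9.0, 130.0], [79.0, -11.0, 131.0], [79.0, -13.0, 128.0], [83.0, 16.0, 122.0], [78.0, 11.0, 137.0], [79.0, 9.0, 133.0], [79.0, 7.0, 132.0], [78.0, 4.0, 135.0], [78.0, 2.0, 133.0], [77.0, -0.0, 134.0], [78.0, -2.0, 131.0], [77.0, -4.0, 132.0], [76.0, -7.0, 133.0], [75.0, -9.0, 136.0], [77.0, -11.0, 129.0], [76.0, -13.0, 130.0], [82.0, 23.0, 122.0], [77.0, 12.0, 135.0], [78.0, 10.0, 130.0], [77.0, 8.0, 131.0]]
kn
[... 853 characters left out ...]
.0, -14.0, 130.0], [85.0, -12.0, 130.0], [84.0, -10.0, 130.0], [82.0, -7.0, 128.0], [86.0, -5.0, 135.0], [82.0, -3.0, 131.0], [84.0, -0.0, 134.0], [82.0, 2.0, 132.0], [81.0, 4.0, 132.0], [81.0, 7.0, 133.0], [81.0, 9.0, 135.0], [84.0, -14.0, 123.0], [85.0, -11.0, 127.0], [82.0, -9.0, 123.0], [84.0, -7.0, 127.0], [85.0, -4.0, 129.0], [84.0, -2.0, 129.0], [85.0, 0.0, 132.0], [85.0, 3.0, 132.0], [85.0, 5.0, 134.0], [84.0, 7.0, 133.0], [84.0, 10.0, 135.0], [85.0, -9.0, 123.0]]
knob/switch [-71.75502072  25.93351734 120.4759676 ]
-1 161 [[-48.8, -55.7, 114.4], [25.3, -50.9, 118.0], [90.2, -44.2, 120.8]]
1 143 [[-47.8, 44.1, 115.6], [25.1, 48.0, 117.8], [87.8, 51.8, 120.7]]
flat z 108.9354588715056
```

>>> {"method": "move_arm", "body": {
  "commands": [
    [[0,0,-10,0.02,-0.05,0.02,1],[0,0,-20,0.05,-0.1,0.02,1],[0,0,-30,0.1,-0.14,0.02,1],[0,0,-40,0.15,-0.18,0.02,1],[0,0,-50,0.2,-0.22,0.02,1],[0,0,-60,0.26,-0.25,0.01,1],[0,0,-66.2,0.32,-0.258,0.0,0.9],[0,0,-66.2,0.38,-0.258,-0.02,0.8],[0,0,-66.2,0.43,-0.258,-0.04,0.8],[0,0,-66.2,0.4515,-0.2583,-0.06,0.8]]
  ]
}}

```text
t: 1.35
ee_pos: [0.629, 0.2618, 0.1678]
ee_rot: [0.002, 0.738, -0.675, -0.001]
wrist_force: [-1.2, 0.2, -0.3]
finger_gap: 0.796
```

```bash
cat > st.py <<'E'
from cell import status
import numpy as np
from scipy.spatial.transform import Rotation as R
s=status.read_state(); q=s["ee_rot"]; r=R.from_quat(q,scalar_first=True).as_matrix()
a=np.deg2rad(5.25); o=np.array([0.572,0.2575]); Rm=np.array([[np.cos(a),np.sin(a)],[-np.sin(a),np.cos(a)]])
print("t",s["t"],"p",s["ee_pos"].round(4),"clean",(Rm@(s["ee_pos"][:2]-o)).round(4),"yaw y",np.degrees(np.arctan2(r[1,1],r[0,1])).round(2),"z",r[:,2].round(3),"gap",round(s["finger_gap"],4),"F",s["wrist_force"].round(2),"Fc",(Rm@s["wrist_force"][:2]).round(2),"M",s["ft_torque"].round(2),"q",s["joint_positions"].round(2))
E
python3 st.py
```

```text
t 1.35 p [0.629  0.2618 0.1678] clean [ 0.0571 -0.0009] yaw y -174.94 z [-0.003 -0.002 -1.   ] gap 0.7958 F [-1.19  0.16 -0.27] Fc [-1.17  0.27] M [ 0.04  0.02 -0.01] q [ 0.62  0.54  0.38 -0.   -1.41 -0.53]
```

```bash
cat > look.py <<'E'
import sys
from cell import viewer
from h import *
tag=sys.argv[1]; out=[]
for n,cx in(("top",eval(sys.argv[2])),("scene",eval(sys.argv[3]))):
    im,d=viewer.read_camera(n); c=viewer.get_calibration(n)
    np.savez(f"{n}{tag}.npz",im=im,d=d,K=c["intrinsics"],R=c["R"],t=c["t"])
    u0,u1,v0,v1=cx; a=im[v0:v1,u0:u1,::-1]; out.append(cv2.resize(a,(400,int(400*a.shape[0]/a.shape[1])),interpolation=cv2.INTER_CUBIC))
h=max(o.shape[0] for o in out); out=[cv2.copyMakeBorder(o,0,h-o.shape[0],0,0,0) for o in out]
cv2.imwrite(f"pics/{tag}.png",np.hstack(out))
E
python3 look.py a "(100,220,110,250)" "(265,390,160,290)"; python3 st.py
```

```text
t 1.45 p [0.6271 0.2615 0.1657] clean [ 0.0553 -0.001 ] yaw y -174.94 z [-0.007 -0.004 -1.   ] gap 0.7987 F [-1.04  0.34 -0.8 ] Fc [-1.01  0.44] M [-0.01 -0.   -0.01] q [ 0.62  0.54  0.38 -0.   -1.41 -0.54]
```

View pics/a.png

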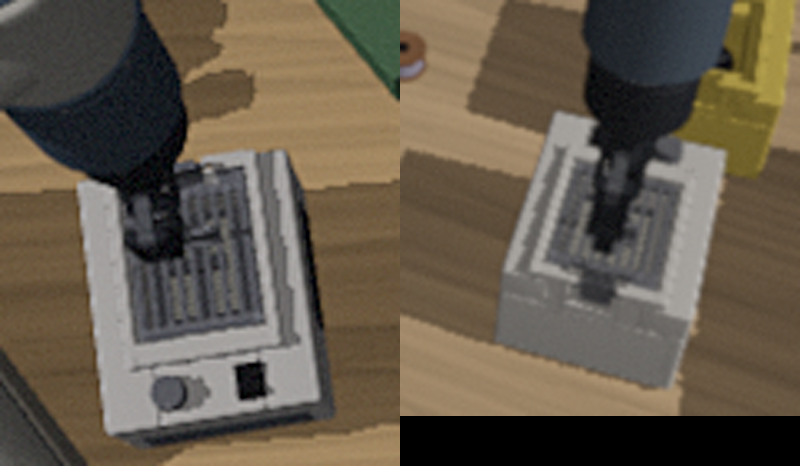

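>>> {"method": "move_arm", "body": {
  "commands": [
    [[0,0,0.2,0.001,0.001,-0.02,0.8],[0,0,0.2,0.001,0.001,-0.035,0.8],[0,0,0.2,0.001,0.001,-0.043,0.8],[0,0,0.2,0.001,0.001,-0.043,0.8],[0,0,0.2,0.001,0.001,-0.043,0.8]]
  ]
}}

```text
t: 2.08
ee_pos: [0.6283, 0.2641, 0.1293]
ee_rot: [-0.001, 0.74, -0.673, 0.0]
wrist_force: [0.2, -0.3, 0.8]
finger_gap: 0.798
```

```bash
python3 look.py b "(100,220,110,250)" "(265,390,160,290)"; python3 st.py
```

```text
t 2.175 p [0.6283 0.2641 0.1292] clean [0.0567 0.0014] yaw y -174.61 z [ 0.001  0.001 -1.   ] gap 0.7995 F [ 0.08  0.24 -0.23] Fc [0.1  0.23] M [-0.02  0.05  0.01] q [ 0.63  0.56  0.31  0.   -1.32 -0.53]
```

View pics/b.png

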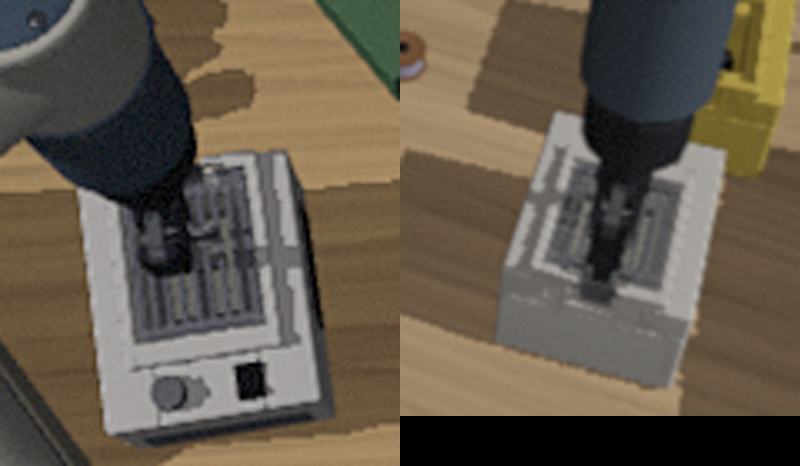

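>>> {"method": "move_arm", "body": {
  "commands": [
    [[0,0,-0.1,0,-0.001,-0.005,0.8],[0,0,-0.1,0,-0.001,-0.01,0.8],[0,0,-0.1,0,-0.001,-0.01,0.78],[0,0,-0.1,0,-0.001,-0.01,0.76],[0,0,-0.1,0,-0.001,-0.01,0.76]]
  ]
}}

```text
t: 2.8
ee_pos: [0.6281, 0.263, 0.1185]
ee_rot: [-0.0, 0.739, -0.674, 0.0]
wrist_force: [0.1, -0.8, -0.1]
finger_gap: 0.76
```

```bash
python3 st.py
```

```text
t 2.8 p [0.6281 0.263  0.1185] clean [0.0564 0.0003] yaw y -174.71 z [ 0.  0. -1.] gap 0.7596 F [ 0.12 -0.83 -0.09] Fc [ 0.04 -0.84] M [-0.   -0.   -0.01] q [ 0.63  0.56  0.29  0.   -1.3  -0.53]
```

>>> {"method": "move_arm", "body": {
  "commands": [
    [[0,0,0,-0.0025,0,0,0.76],[0,0,0,-0.0025,0,0,0.72],[0,0,0,-0.0025,0,0,0.7],[0,0,0,-0.0025,0,0,0.7],[0,0,0,-0.0025,0,0,0.7]]
  ]
}}

```text
t: 3.42
ee_pos: [0.6256, 0.263, 0.1184]
ee_rot: [-0.0, 0.739, -0.674, 0.0]
wrist_force: [1.2, 0.5, -0.8]
finger_gap: 0.701
```

```bash
python3 st.py
```

```text
t 3.425 p [0.6256 0.263  0.1184] clean [0.0539 0.0006] yaw y -174.71 z [ 0.  0. -1.] gap 0.7006 F [ 1.17  0.53 -0.78] Fc [1.21 0.42] M [ 0.03 -0.23  0.03] q [ 0.63  0.56  0.28  0.   -1.29 -0.54]
```

>>> {"method": "move_arm", "body": {
  "commands": [
    [[0,0,0,0,0,0,0.68],[0,0,0,0,0,0,0.67],[0,0,0,0,0,0,0.67],[0,0,0,0,0,0,0.67]]
  ]
}}

```text
t: 3.92
ee_pos: [0.6258, 0.263, 0.1186]
ee_rot: [-0.0, 0.739, -0.674, 0.0]
wrist_force: [2.2, 1.1, 1.4]
finger_gap: 0.669
```

```bash
python3 st.py
```

```text
t 3.925 p [0.6258 0.263  0.1186] clean [0.0541 0.0005] yaw y -174.71 z [ 0.001  0.    -1.   ] gap 0.6693 F [2.2  1.1  1.37] Fc [2.3  0.89] M [-0.   -0.91  0.03] q [ 0.63  0.56  0.28  0.   -1.29 -0.54]
```

>>> {"method": "move_arm", "body": {
  "commands": [
    [[0,0,0,0,0,0,0.65],[0,0,0,0,0,0,0.635],[0,0,0,0,0,0,0.635],[0,0,0,0,0,0,0.635]]
  ]
}}

```text
t: 4.42
ee_pos: [0.626, 0.263, 0.1188]
ee_rot: [-0.001, 0.739, -0.674, 0.0]
wrist_force: [3.2, -0.6, 3.8]
finger_gap: 0.637
```

```bash
python3 st.py
```

```text
t 4.425 p [0.626  0.263  0.1188] clean [0.0542 0.0006] yaw y -174.7 z [ 0.001  0.    -1.   ] gap 0.6372 F [ 3.21 -0.6   3.81] Fc [ 3.14 -0.89] M [ 0.05 -1.48  0.  ] q [ 0.63  0.56  0.28  0.   -1.29 -0.54]
```

>>> {"method": "move_arm", "body": {
  "commands": [
    [[0,0,0,0,0,0,0.625],[0,0,0,0,0,0,0.615],[0,0,0,0,0,0,0.615],[0,0,0,0,0,0,0.615]]
  ]
}}

```text
t: 4.92
ee_pos: [0.6258, 0.263, 0.1186]
ee_rot: [-0.0, 0.739, -0.674, 0.0]
wrist_force: [4.5, -0.0, 5.2]
finger_gap: 0.611
```

```bash
python3 st.py
```

```text
t 4.925 p [0.6258 0.263  0.1186] clean [0.0541 0.0006] yaw y -174.71 z [ 0.001  0.    -1.   ] gap 0.6114 F [ 4.46 -0.    5.2 ] Fc [ 4.44 -0.41] M [ 0.11 -1.88  0.  ] q [ 0.63  0.56  0.28  0.   -1.29 -0.54]
```

>>> {"method": "move_arm", "body": {
  "commands": [
    [[0,0,0,0,0,0.001,0.615],[0,0,0,0,0,0.0015,0.615],[0,0,0,0,0,0.0015,0.615]]
  ]
}}

```text
t: 5.3
ee_pos: [0.6252, 0.2629, 0.1188]
ee_rot: [0.001, 0.739, -0.674, -0.0]
wrist_force: [5.8, 0.2, 0.2]
finger_gap: 0.615
```

```bash
python3 st.py
```

```text
t 5.3 p [0.6252 0.2629 0.1188] clean [0.0534 0.0005] yaw y -174.72 z [-0.001 -0.    -1.   ] gap 0.6149 F [5.77 0.24 0.2 ] Fc [ 5.77 -0.29] M [ 0.22 -2.1   0.04] q [ 0.63  0.56  0.28 -0.   -1.3  -0.54]
```

>>> {"method": "move_arm", "body": {
  "commands": [
    [[0,0,0,0,0,0,0.605],[0,0,0,0,0,0.0005,0.595],[0,0,0,0,0,0.0005,0.595],[0,0,0,0,0,0.0005,0.595]]
  ]
}}

```text
t: 5.8
ee_pos: [0.6253, 0.2629, 0.1191]
ee_rot: [0.001, 0.739, -0.674, -0.0]
wrist_force: [6.6, -0.3, 0.0]
finger_gap: 0.598
```

```bash
python3 st.py
```

```text
t 5.8 p [0.6253 0.2629 0.1191] clean [0.0536 0.0005] yaw y -174.72 z [-0.001 -0.    -1.   ] gap 0.5983 F [ 6.64 -0.25  0.03] Fc [ 6.59 -0.86] M [ 0.25 -2.48  0.01] q [ 0.63  0.56  0.28 -0.   -1.3  -0.54]
```

>>> {"method": "move_arm", "body": {
  "commands": [
    [[0,0,0,0,0,0,0.585],[0,0,0,0,0,0.0005,0.58],[0,0,0,0,0,0.0005,0.58],[0,0,0,0,0,0.0005,0.58]]
  ]
}}

```text
t: 6.3
ee_pos: [0.6251, 0.2629, 0.1193]
ee_rot: [0.001, 0.739, -0.674, -0.001]
wrist_force: [6.5, 1.3, -0.4]
finger_gap: 0.579
```

```bash
python3 st.py
```

```text
t 6.3 p [0.6251 0.2629 0.1193] clean [0.0533 0.0005] yaw y -174.72 z [-0.002 -0.    -1.   ] gap 0.5793 F [ 6.47  1.31 -0.37] Fc [6.56 0.71] M [ 0.21 -2.34  0.01] q [ 0.63  0.56  0.28 -0.   -1.3  -0.54]
```

>>> {"method": "move_arm", "body": {
  "commands": [
    [[0,0,0,-0.0003,0,0,0.57],[0,0,0,-0.0006,0,0,0.563],[0,0,0,-0.0008,0,0,0.56],[0,0,0,-0.0008,0,0,0.56]]
  ]
}}

```text
t: 6.8
ee_pos: [0.6242, 0.2628, 0.1196]
ee_rot: [0.001, 0.739, -0.674, -0.0]
wrist_force: [5.3, -0.4, 0.0]
finger_gap: 0.562
```

```bash
python3 st.py
```

```text
t 6.8 p [0.6242 0.2628 0.1196] clean [0.0525 0.0005] yaw y -174.72 z [-0.002 -0.001 -1.   ] gap 0.5617 F [ 5.28 -0.43  0.04] Fc [ 5.22 -0.91] M [ 0.13 -2.06 -0.05] q [ 0.63  0.56  0.28 -0.   -1.3  -0.54]
```

>>> {"method": "move_arm", "body": {
  "commands": [
    [[0,0,0,0.0005,0,0,0.557],[0,0,0,0.001,0,0,0.557],[0,0,0,0.001,0,0,0.557]]
  ]
}}

```text
t: 7.18
ee_pos: [0.6243, 0.2628, 0.1195]
ee_rot: [0.002, 0.739, -0.674, -0.001]
wrist_force: [0.8, 0.4, -1.0]
finger_gap: 0.556
```

```bash
python3 st.py
```

```text
t 7.175 p [0.6243 0.2628 0.1195] clean [0.0526 0.0005] yaw y -174.72 z [-0.004 -0.001 -1.   ] gap 0.5557 F [ 0.78  0.42 -0.95] Fc [0.82 0.34] M [ 0.18 -0.12 -0.03] q [ 0.63  0.56  0.28 -0.   -1.3  -0.54]
```

>>> {"method": "move_arm", "body": {
  "commands": [
    [[0.09,-1,0,-0.0001,0,0.0016,0.557],[0.18,-2,0,-0.0002,0,0.0032,0.557],[0.27,-3,0,-0.0004,0,0.0047,0.557],[0.27,-3,0,-0.0004,0,0.0047,0.557]]
  ]
}}

```text
t: 7.68
ee_pos: [0.6251, 0.263, 0.126]
ee_rot: [-0.02, 0.739, -0.673, 0.018]
wrist_force: [0.7, -0.8, -0.6]
finger_gap: 0.559
```

```bash
python3 st.py
```

```text
t 7.675 p [0.6251 0.263  0.126 ] clean [0.0534 0.0006] yaw y -174.68 z [ 0.053  0.005 -0.999] gap 0.5587 F [ 0.67 -0.8  -0.58] Fc [ 0.59 -0.86] M [-0.    0.19 -0.02] q [ 0.64  0.52  0.22  0.03 -1.23 -0.56]
```

>>> {"method": "move_arm", "body": {
  "commands": [
    [[0.18,-2,0,-0.0004,0,0.0031,0.557],[0.36,-4,0,-0.0009,-0.0001,0.0063,0.557],[0.54,-6,0,-0.0015,-0.0001,0.0094,0.557],[0.64,-7,0,-0.0018,-0.0002,0.011,0.557],[0.64,-7,0,-0.0018,-0.0002,0.011,0.557]]
  ]
}}

```text
t: 8.3
ee_pos: [0.6234, 0.2628, 0.1368]
ee_rot: [-0.065, 0.736, -0.671, 0.059]
wrist_force: [-0.3, 0.4, -0.8]
finger_gap: 0.56
```

```bash
python3 look.py c "(100,220,110,250)" "(265,390,160,290)"; python3 st.py
```

```text
t 8.4 p [0.6236 0.2627 0.1365] clean [0.0518 0.0005] yaw y -174.71 z [ 0.173  0.016 -0.985] gap 0.5574 F [-0.54  0.17 -0.19] Fc [-0.52  0.22] M [-0.05  0.97 -0.  ] q [ 0.68  0.43  0.06  0.11 -1.06 -0.64]
```

View pics/c.png

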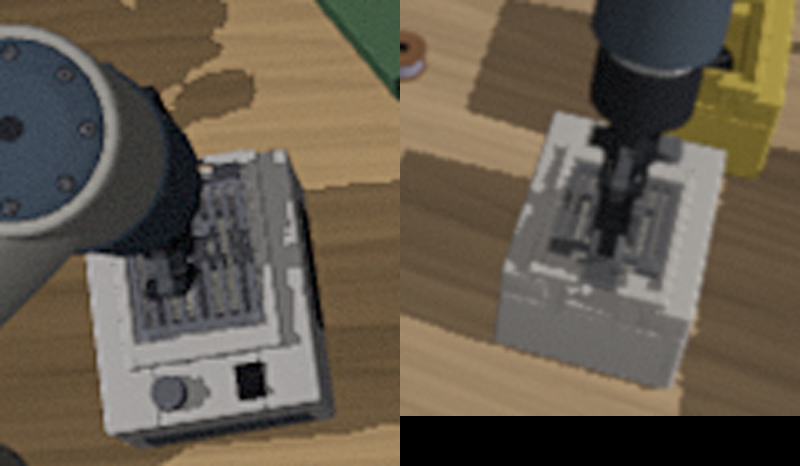

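```bash
python3 - <<'E'
from h import *
a=np.deg2rad(5.25); o=np.array([0.572,0.2575]); Rm=np.array([[np.cos(a),np.sin(a)],[-np.sin(a),np.cos(a)]])
for f in("top0.npz","topc.npz","scenec.npz"):
    P,im,ok=cloud(f); L=P.copy(); L[...,:2]=(P[...,:2]-o)@Rm.T; L*=1000
    for x in range(-40,95,10):
        m=ok&(abs(L[...,0]-x)<5)&(abs(L[...,1])>20)&(abs(L[...,1])<42)&(L[...,2]>80)&(L[...,2]<140)
        print(f,x,m.sum(),np.percentile(L[m][:,2],[70,90]).round(1) if m.sum()>3 else "")
E
```

```text
top0.npz -40 76 [118.7 120.7]
top0.npz -30 75 [115.9 118.5]
top0.npz -20 75 [115.5 117.2]
top0.npz -10 80 [115.6 117.7]
top0.npz 0 77 [115.3 116.8]
top0.npz 10 82 [115.  117.1]
top0.npz 20 73 [114.9 117.4]
top0.npz 30 77 [115.1 117.4]
top0.npz 40 70 [114.2 117.4]
top0.npz 50 73 [115.1 117.4]
top0.npz 60 96 [115.4 117.6]
top0.npz 70 76 [116.2 117.6]
top0.npz 80 90 [118.9 119.8]
top0.npz 90 32 [117.9 119.3]
topc.npz -40 72 [119.2 120.7]
topc.npz -30 82 [117.8 120.1]
topc.npz -20 74 [119.2 121.2]
topc.npz -10 80 [120.7 123. ]
topc.npz 0 56 [122.2 124.8]
topc.npz 10 56 [124.7 126. ]
topc.npz 20 69 [126.2 128.4]
topc.npz 30 36 [128.3 131.1]
topc.npz 40 34 [129.8 132.9]
topc.npz 50 41 [132.6 135.7]
topc.npz 60 56 [135. 137.]
topc.npz 70 42 [136.7 138.1]
topc.npz 80 18 [119.2 121.2]
topc.npz 90 13 [118.9 120. ]
scenec.npz -40 49 [118.4 119.6]
scenec.npz -30 77 [117.6 118.7]
scenec.npz -20 46 [116.5 120.5]
scenec.npz -10 43 [121.  122.4]
scenec.npz 0 40 [122.6 123.7]
scenec.npz 10 43 [124.6 125.9]
scenec.npz 20 42 [126.5 127. ]
scenec.npz 30 30 [128.8 131.2]
scenec.npz 40 37 [130.3 131. ]
scenec.npz 50 27 [132.8 133.4]
scenec.npz 60 57 [133.9 135.9]
scenec.npz 70 93 [135.5 136.4]
scenec.npz 80 68 [132.8 136. ]
scenec.npz 90 187 [111.6 118.6]
```

>>> {"method": "move_arm", "body": {
  "commands": [
    [[0,0,0,0.002,0.0002,0.0005,0.557],[0,0,0,0.004,0.0004,0.001,0.557],[0,0,0,0.006,0.0006,0.0015,0.557],[0,0,0,0.006,0.0006,0.0015,0.557]]
  ]
}}

```text
t: 8.9
ee_pos: [0.6297, 0.2633, 0.1379]
ee_rot: [-0.065, 0.736, -0.671, 0.059]
wrist_force: [0.0, 0.2, -1.4]
finger_gap: 0.556
```

```bash
python3 st.py
```

```text
t 8.9 p [0.6297 0.2633 0.1379] clean [0.058  0.0005] yaw y -174.72 z [ 0.174  0.016 -0.985] gap 0.5561 F [ 0.03  0.17 -1.39] Fc [0.05 0.17] M [-0.04  0.62  0.03] q [ 0.68  0.44  0.08  0.11 -1.07 -0.63]
```

>>> {"method": "move_arm", "body": {
  "commands": [
    [[0,0,0,0.002,0.0002,0.0005,0.557],[0,0,0,0.004,0.0004,0.001,0.557],[0,0,0,0.006,0.0006,0.0015,0.557],[0,0,0,0.008,0.0007,0.002,0.557],[0,0,0,0.008,0.0007,0.002,0.557]]
  ]
}}

```text
t: 9.52
ee_pos: [0.6376, 0.2641, 0.14]
ee_rot: [-0.065, 0.736, -0.671, 0.059]
wrist_force: [0.3, 0.2, -1.4]
finger_gap: 0.558
```

```bash
python3 st.py
```

```text
t 9.525 p [0.6376 0.2641 0.14  ] clean [0.066  0.0005] yaw y -174.71 z [ 0.174  0.016 -0.985] gap 0.5576 F [ 0.32  0.15 -1.43] Fc [0.33 0.12] M [-0.07  0.58  0.07] q [ 0.67  0.45  0.11  0.11 -1.08 -0.62]
```

>>> {"method": "move_arm", "body": {
  "commands": [
    [[0,0,0,0.0005,0,0.003,0.557],[0,0,0,0.001,0,0.008,0.557],[0,0,0,0.001,0,0.016,0.557],[0,0,0,0,0,0.03,0.557],[0,0,0,-0.01,0,0.05,0.557],[0,0,0,-0.02,0,0.075,0.557],[0,0,0,-0.02,0,0.09,0.557],[0,0,0,-0.02,0,0.09,0.557]]
  ]
}}

```text
t: 10.52
ee_pos: [0.618, 0.2645, 0.2321]
ee_rot: [-0.066, 0.736, -0.671, 0.059]
wrist_force: [0.7, -0.8, -1.0]
finger_gap: 0.558
```

```bash
python3 st.py;  python3 look.py d "(60,320,60,270)" "(235,430,100,290)"
```

```text
t 10.525 p [0.618  0.2645 0.2321] clean [0.0465 0.0028] yaw y -174.72 z [ 0.177  0.018 -0.984] gap 0.5581 F [ 0.65 -0.84 -1.05] Fc [ 0.57 -0.9 ] M [-0.03  0.61 -0.03] q [ 0.69  0.38  0.23  0.1  -1.28 -0.62]
```

View pics/d.png

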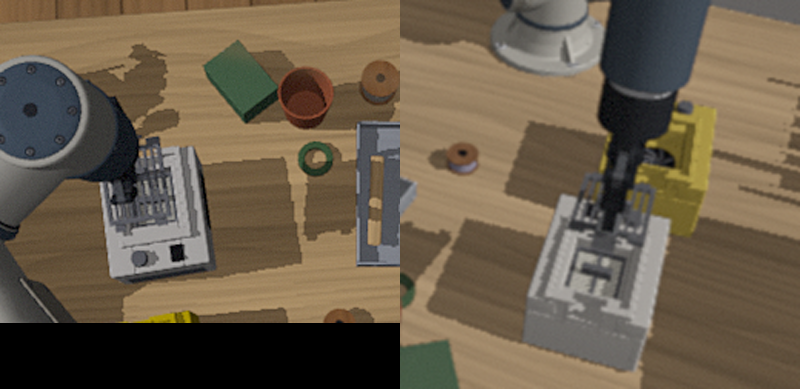

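>>> {"method": "move_arm", "body": {
  "commands": [
    [[0,0,0,-0.003,-0.02,0.005,0.557],[0,0,-1,-0.01,-0.06,0.01,0.557],[0,0,-2,-0.02,-0.11,0.01,0.557],[0,0,-3,-0.025,-0.165,0.01,0.557],[0,0,-4,-0.0315,-0.22,0.01,0.557],[0,0,-5,-0.0315,-0.275,0.01,0.557],[0,0,-6,-0.0315,-0.33,0.01,0.557],[0,0,-7.5,-0.0315,-0.385,0.01,0.557],[0,0,-9,-0.0315,-0.44,0.0,0.557],[0,0,-10.3,-0.0315,-0.49,0.0,0.557]]
  ]
}}

```text
t: 11.88
ee_pos: [0.5844, -0.2283, 0.2284]
ee_rot: [0.058, -0.672, 0.735, -0.064]
wrist_force: [1.5, -0.2, -1.1]
finger_gap: 0.563
```

>>> {"method": "move_arm", "body": {
  "commands": [
    [[0,0,0,0,-0.03,0,0.557],[0,0,0,0,-0.052,-0.02,0.557],[0,0,0,0,-0.058,-0.05,0.557],[0,0,0,0,-0.058,-0.08,0.557],[0,0,0,0,-0.058,-0.11,0.557],[0,0,0,0,-0.058,-0.12,0.557],[0,0,0,0,-0.058,-0.12,0.557]]
  ]
}}

```text
t: 12.75
ee_pos: [0.5854, -0.2843, 0.1097]
ee_rot: [0.059, -0.673, 0.735, -0.064]
wrist_force: [-0.4, 0.4, -0.2]
finger_gap: 0.555
```

```bash
python3 st.py;  python3 look.py e "(270,440,120,250)" "(100,270,130,260)"
```

```text
t 12.75 p [ 0.5854 -0.2843  0.1097] clean [-0.0362 -0.5408] yaw y 174.98 z [ 0.172 -0.016 -0.985] gap 0.5551 F [-0.4   0.39 -0.23] Fc [-0.37  0.43] M [-0.02  0.52 -0.03] q [-0.23  0.4   0.   -0.03 -1.    0.15]
```

View pics/e.png

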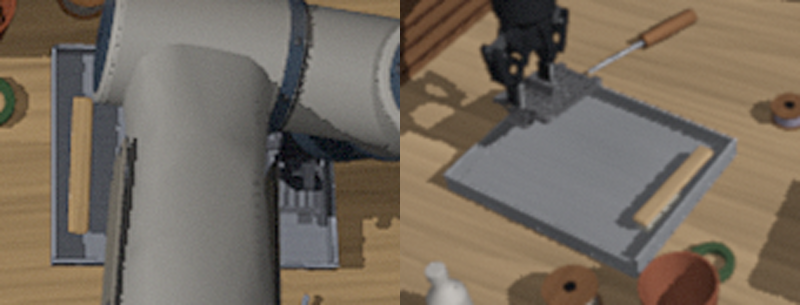

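>>> {"method": "move_arm", "body": {
  "commands": [
    [[0,0.5,0,0,0,-0.03,0.557],[0,1.2,0,0,0,-0.055,0.557],[0,1.5,0,0,0,-0.07,0.557],[0,1.5,0,0,0,-0.074,0.557],[0,1.5,0,0,0,-0.074,0.557]]
  ]
}}

```text
t: 13.48
ee_pos: [0.5866, -0.2842, 0.0369]
ee_rot: [0.05, -0.674, 0.735, -0.056]
wrist_force: [-0.5, -1.0, -1.5]
finger_gap: 0.56
```

```bash
python3 st.py
```

```text
t 13.475 p [ 0.5866 -0.2842  0.0369] clean [-0.0351 -0.5407] yaw y 175.03 z [ 0.149 -0.016 -0.989] gap 0.5596 F [-0.53 -1.03 -1.5 ] Fc [-0.62 -0.98] M [ 0.05  0.49 -0.03] q [-0.22  0.48 -0.07 -0.02 -0.87  0.15]
```

>>> {"method": "move_arm", "body": {
  "commands": [
    [[0,0,0,0,0,-0.002,0.557],[0,0,0,0,0,-0.004,0.557],[0,0,0,0,0,-0.004,0.557]]
  ]
}}

```text
t: 13.85
ee_pos: [0.5859, -0.2839, 0.032]
ee_rot: [0.049, -0.674, 0.735, -0.056]
wrist_force: [-0.1, 0.1, -1.5]
finger_gap: 0.556
```

```bash
python3 st.py
```

```text
t 13.85 p [ 0.5859 -0.2839  0.032 ] clean [-0.0357 -0.5404] yaw y 175.01 z [ 0.148 -0.015 -0.989] gap 0.5562 F [-0.11  0.09 -1.46] Fc [-0.1  0.1] M [ 0.08  0.46 -0.04] q [-0.22  0.49 -0.08 -0.02 -0.86  0.15]
```

>>> {"method": "move_arm", "body": {
  "commands": [
    [[0,0,0,0,0,-0.001,0.557],[0,0,0,0,0,-0.002,0.557],[0,0,0,0,0,-0.003,0.557],[0,0,0,0,0,-0.003,0.557]]
  ]
}}

```text
t: 14.35
ee_pos: [0.5859, -0.2839, 0.0288]
ee_rot: [0.049, -0.674, 0.735, -0.056]
wrist_force: [0.6, -0.1, -1.0]
finger_gap: 0.558
```

```bash
python3 st.py
```

```text
t 14.35 p [ 0.5859 -0.2839  0.0288] clean [-0.0357 -0.5404] yaw y 175.01 z [ 0.148 -0.015 -0.989] gap 0.5585 F [ 0.6  -0.07 -1.  ] Fc [ 0.59 -0.13] M [ 0.08  0.5  -0.08] q [-0.22  0.49 -0.08 -0.02 -0.85  0.15]
```

>>> {"method": "move_arm", "body": {
  "commands": [
    [[0,0,0,0,0,-0.001,0.557],[0,0,0,0,0,-0.002,0.557],[0,0,0,0,0,-0.003,0.557],[0,0,0,0,0,-0.003,0.557]]
  ]
}}

```text
t: 14.85
ee_pos: [0.5863, -0.2842, 0.0276]
ee_rot: [0.05, -0.674, 0.735, -0.057]
wrist_force: [-3.3, 1.9, 7.5]
finger_gap: 0.556
```

```bash
python3 st.py; python3 look.py f "(270,440,120,250)" "(100,200,140,230)"
```

```text
t 14.85 p [ 0.5863 -0.2842  0.0276] clean [-0.0353 -0.5407] yaw y 175.05 z [ 0.149 -0.016 -0.989] gap 0.5561 F [-3.27  1.95  7.54] Fc [-3.07  2.24] M [0.71 1.38 0.09] q [-0.22  0.49 -0.08 -0.02 -0.84  0.15]
```

View pics/f.png

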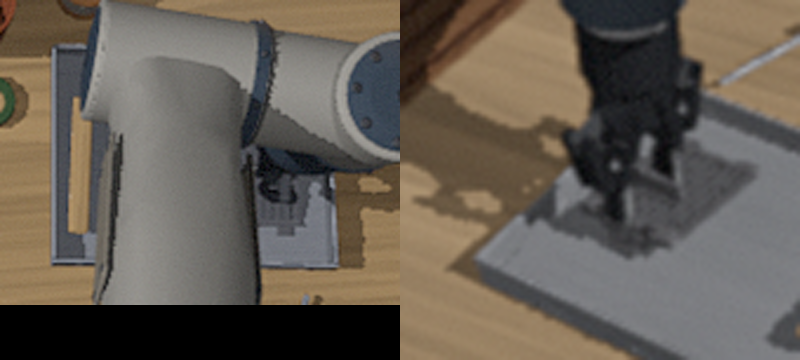

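>>> {"method": "move_arm", "body": {
  "commands": [
    [[0,0,0,0,0,0.0015,0.557],[0,0,0,0,0,0.0015,0.6],[0,0,0,0,0,0.0015,0.65],[0,0,0,0,0,0.0015,0.72],[0,0,0,0,0,0.0025,0.82],[0,0,0,0,0,0.003,0.85],[0,0,0,0,0,0.003,0.85]]
  ]
}}

```text
t: 15.82
ee_pos: [0.586, -0.284, 0.0291]
ee_rot: [0.049, -0.674, 0.735, -0.056]
wrist_force: [0.9, 0.4, -0.4]
finger_gap: 0.852
```

```bash
python3 st.py
```

```text
t 15.825 p [ 0.586  -0.284   0.0291] clean [-0.0356 -0.5405] yaw y 175.01 z [ 0.148 -0.016 -0.989] gap 0.8519 F [ 0.94  0.4  -0.4 ] Fc [0.98 0.32] M [0.06 0.44 0.02] q [-0.22  0.49 -0.08 -0.02 -0.85  0.15]
```

>>> {"method": "move_arm", "body": {
  "commands": [
    [[0,0,0,-0.001,0,0.01,0.85],[0,0,0,-0.006,0,0.04,0.85],[0,0,0,-0.015,0,0.09,0.85],[0,0,0,-0.02,0,0.14,0.7],[0,0,0,-0.03,0,0.19,0.5],[0,0,0,-0.03,0.04,0.21,0.4],[0,0,0,-0.03,0.1,0.21,0.4],[0,0,0,-0.03,0.15,0.21,0.4],[0,0,0,-0.03,0.2,0.21,0.4]]
  ]
}}

```text
t: 16.95
ee_pos: [0.5557, -0.0825, 0.2401]
ee_rot: [0.05, -0.674, 0.735, -0.056]
wrist_force: [1.2, -0.7, -0.4]
finger_gap: 0.398
```

```bash
python3 st.py;python3 look.py g "(270,440,120,250)" "(100,270,130,260)"
```

```text
t 16.95 p [ 0.5557 -0.0825  0.2401] clean [-0.0474 -0.337 ] yaw y 175.01 z [ 0.149 -0.015 -0.989] gap 0.3978 F [ 1.18 -0.68 -0.44] Fc [ 1.11 -0.79] M [ 0.08  0.32 -0.01] q [ 0.16  0.17 -0.01  0.04 -1.25 -0.25]
```

View pics/g.png

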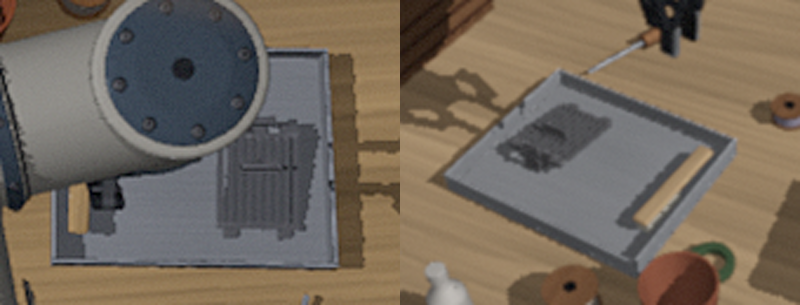

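```bash
python3 look.py i "(100,220,130,260)" "(265,390,160,290)"; python3 - <<'E'
from h import *
a=np.deg2rad(5.25); o=np.array([0.572,0.2575]); Rm=np.array([[np.cos(a),np.sin(a)],[-np.sin(a),np.cos(a)]])
for f in("topi.npz","scenei.npz"):
    P,im,ok=cloud(f); L=P.copy(); L[...,:2]=(P[...,:2]-o)@Rm.T; L*=1000
    b=ok&(abs(L[...,0]-18)<40)&(abs(L[...,1])<34)
    for lo,hi in((85,99),(101.5,112)):
        m=b&(L[...,2]>lo)&(L[...,2]<hi)
        if lo>100: m&=(abs(L[...,0]-18)<25)&(abs(L[...,1])<28)
        print(f,lo,m.sum(),np.c_[np.percentile(L[m],[3,50,97],axis=0)].T.round(1).tolist(), cv2.minAreaRect(L[m][:,:2].astype(np.float32)))
# guard and tray
P,im,ok=cloud("topg.npz"); t=np.deg2rad(-5.1); ot=np.array([.5798,-.2124]); Rt=np.array([[np.cos(t),np.sin(t)],[-np.sin(t),np.cos(t)]])
P[...,:2]=(P[...,:2]-ot)@Rt.T; P*=1000
m=ok&(abs(P[...,0])<105)&(P[...,1]>-135)&(P[...,1]<60)&(P[...,2]>9)&(P[...,2]<60)
print("guard in tray",np.percentile(P[m],[1,50,99],axis=0).round(1).tolist())
E
```

```text
topi.npz 85 786 [[-19.9, 13.3, 54.0], [-31.6, -0.4, 30.5], [86.2, 90.9, 96.6]] ((17.776508331298828, -0.4976959228515625), (66.1556396484375, 79.38792419433594), 89.76734161376953)
topi.npz 101.5 81 [[10.8, 15.1, 20.7], [-19.5, -1.0, 17.8], [102.0, 106.8, 111.2]] ((15.82698917388916, -0.6103706359863281), (11.445136070251465, 40.36792755126953), 1.1739394664764404)
scenei.npz 85 449 [[-20.2, 20.0, 44.9], [-32.3, -1.2, 28.9], [87.6, 90.9, 96.5]] ((12.97242546081543, -1.7305221557617188), (69.7723159790039, 64.23927307128906), 0.03347412496805191)
scenei.npz 101.5 64 [[12.8, 19.2, 22.9], [-21.2, -2.7, 16.0], [102.4, 106.8, 109.1]] ((17.649831771850586, -2.5037574768066406), (39.3642578125, 12.778949737548828), 88.93431091308594)
guard in tray [[-84.6, -116.2, 9.2], [-23.9, -71.1, 18.1], [35.7, 21.5, 46.4]]
```

View pics/i.png

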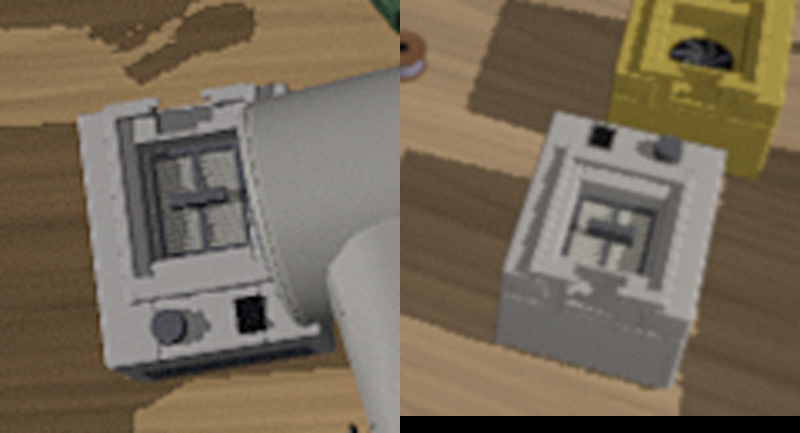

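```bash
python3 - <<'E'
from cell import status
import numpy as np
from scipy.spatial.transform import Rotation as R
s=status.read_state(); r=R.from_quat(s["ee_rot"],scalar_first=True)
for yaw in(-174.75,):
    a=np.deg2rad(yaw); y=np.array([np.cos(a),np.sin(a),0]); z=np.array([0,0,-1.]); T=R.from_matrix(np.c_[np.cross(y,z),y,z])
    print((T*r.inv()).as_rotvec(degrees=True).round(2), (np.array([.589,.2578,.16])-s["ee_pos"]).round(4))
E
```

```text
[ 0.12  8.63 10.11] [ 0.033   0.341  -0.0799]
```

>>> {"method": "move_arm", "body": {
  "commands": [
    [[0,1,1,0,0.05,0,0.4],[0,2.5,3,0.005,0.1,0,0.4],[0.05,4,5,0.01,0.16,0,0.4],[0.1,6,7,0.02,0.22,-0.01,0.4],[0.1,8,9,0.025,0.27,-0.03,0.35],[0.12,8.6,10.1,0.03,0.32,-0.05,0.35],[0.12,8.6,10.1,0.033,0.341,-0.07,0.35],[0.12,8.6,10.1,0.033,0.341,-0.08,0.35],[0.12,8.6,10.1,0.033,0.341,-0.08,0.35]]
  ]
}}

```text
t: 18.27
ee_pos: [0.589, 0.2553, 0.1586]
ee_rot: [0.001, 0.738, -0.675, -0.0]
wrist_force: [-0.8, -1.1, 0.3]
finger_gap: 0.349
```

```bash
python3 st.py; python3 look.py j "(100,220,130,260)" "(265,390,160,290)"
```

```text
t 18.275 p [0.589  0.2553 0.1586] clean [ 0.0167 -0.0038] yaw y -174.96 z [-0.002 -0.002 -1.   ] gap 0.3486 F [-0.8  -1.07  0.28] Fc [-0.9  -0.99] M [-0.05 -0.03  0.02] q [ 0.65  0.47  0.23  0.   -1.34 -0.56]
```

View pics/j.png

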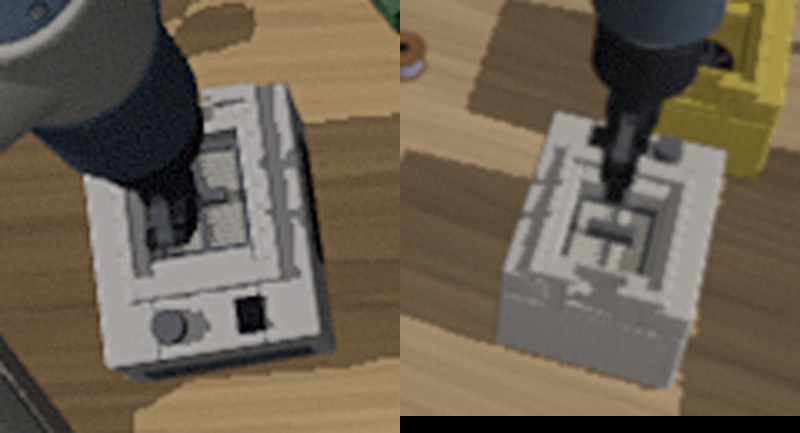

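>>> {"method": "move_arm", "body": {
  "commands": [
    [[0,0,0,0,0.001,-0.02,0.35],[0,0,0,0,0.001,-0.04,0.35],[0,0,0,0,0.001,-0.053,0.35],[0,0,0,0,0.001,-0.06,0.35],[0,0,0,0,0.001,-0.06,0.35]]
  ]
}}

```text
t: 19.0
ee_pos: [0.5891, 0.2578, 0.0992]
ee_rot: [0.0, 0.738, -0.675, -0.0]
wrist_force: [-0.1, 0.5, -0.6]
finger_gap: 0.349
```

```bash
python3 st.py
```

```text
t 19.0 p [0.5891 0.2578 0.0992] clean [ 0.0171 -0.0013] yaw y -174.89 z [-0.001 -0.    -1.   ] gap 0.3485 F [-0.13  0.5  -0.6 ] Fc [-0.08  0.51] M [ 0.02  0.   -0.  ] q [ 0.66  0.5   0.14  0.   -1.21 -0.57]
```

Lowering 2 mm more, then closing.

>>> {"method": "move_arm", "body": {
  "commands": [
    [[0,0,0,0,0,-0.0015,0.3],[0,0,0,0,0,-0.002,0.2],[0,0,0,0,0,-0.002,0.14],[0,0,0,0,0,-0.002,0.1],[0,0,0,0,0,-0.002,0.06],[0,0,0,0,0,-0.002,0.06]]
  ]
}}

```text
t: 19.75
ee_pos: [0.5892, 0.2582, 0.0974]
ee_rot: [0.0, 0.738, -0.675, -0.0]
wrist_force: [-1.6, 0.1, 2.7]
finger_gap: 0.094
```

```bash
python3 st.py
```

```text
t 19.75 p [0.5892 0.2582 0.0974] clean [ 0.0171 -0.0009] yaw y -174.87 z [-0. -0. -1.] gap 0.0941 F [-1.57  0.07  2.75] Fc [-1.56  0.21] M [ 0.07  0.34 -0.05] q [ 0.66  0.5   0.13  0.   -1.2  -0.57]
```

>>> {"method": "move_arm", "body": {
  "commands": [
    [[0,0,0,0,0,0,0.03],[0,0,0,0,0,0,0.0],[0,0,0,0,0,0.004,0.0],[0,0,0,0,0,0.01,0.0],[0,0,0,0,0,0.02,0.0],[0,0,0,0,0,0.035,0.0],[0,0,0,0,0,0.06,0.0],[0,0,0,0,0,0.09,0.0],[0,0,0,0,0,0.12,0.0],[0,0,0,0,0,0.12,0.0]]
  ]
}}

```text
t: 21.0
ee_pos: [0.5904, 0.2586, 0.2213]
ee_rot: [-0.003, 0.738, -0.675, 0.001]
wrist_force: [0.5, -0.7, -0.7]
finger_gap: 0.092
```

```bash
python3 st.py; python3 look.py k "(60,320,60,270)" "(235,430,100,290)"
```

```text
t 21.0 p [0.5904 0.2586 0.2213] clean [ 0.0185 -0.0006] yaw y -174.87 z [ 0.006  0.003 -1.   ] gap 0.0915 F [ 0.51 -0.72 -0.66] Fc [ 0.44 -0.77] M [ 0.04 -0.02  0.02] q [ 0.66  0.44  0.36  0.   -1.48 -0.57]
```

View pics/k.png

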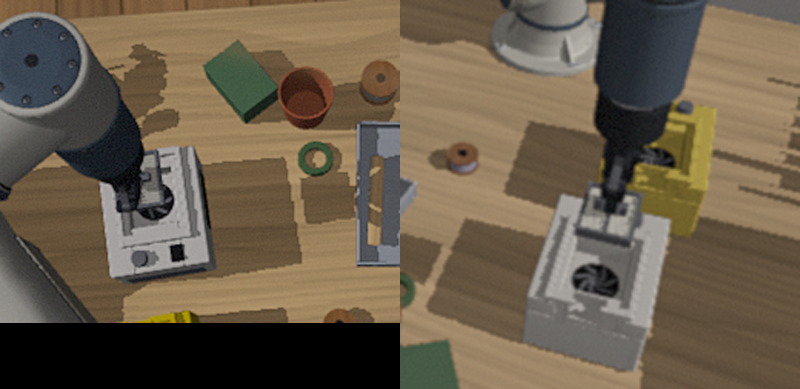

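>>> {"method": "move_arm", "body": {
  "commands": [
    [[0,0,0,0,-0.02,0.005,0.0],[0,0,-1,-0.003,-0.06,0.01,0.0],[0,0,-2,-0.006,-0.11,0.01,0.0],[0,0,-3,-0.009,-0.165,0.01,0.0],[0,0,-4,-0.0123,-0.22,0.01,0.0],[0,0,-5,-0.0123,-0.275,0.01,0.0],[0,0,-7,-0.0123,-0.33,0.0,0.0],[0,0,-9,-0.0123,-0.38,-0.02,0.0],[0,0,-10.2,-0.0123,-0.42,-0.04,0.0],[0,0,-10.2,-0.0123,-0.4337,-0.07,0.0]]
  ]
}}

```text
t: 22.35
ee_pos: [0.5759, -0.1789, 0.1465]
ee_rot: [-0.0, -0.674, 0.739, -0.0]
wrist_force: [0.8, 1.3, -1.6]
finger_gap: 0.095
```

>>> {"method": "move_arm", "body": {
  "commands": [
    [[0,0,0,0,0,-0.03,0],[0,0,0,0,0,-0.06,0],[0,0,0,0,0,-0.09,0],[0,0,0,0,0,-0.105,0],[0,0,0,0,0,-0.105,0]]
  ]
}}

```text
t: 22.98
ee_pos: [0.5757, -0.176, 0.0411]
ee_rot: [-0.001, -0.675, 0.738, 0.001]
wrist_force: [0.2, 0.5, -0.4]
finger_gap: 0.092
```

```bash
python3 st.py;  python3 look.py l "(270,440,120,250)" "(100,270,130,260)"
```

```text
t 22.975 p [ 0.5757 -0.176   0.0411] clean [-0.036 -0.432] yaw y 174.91 z [-0.003 -0.    -1.   ] gap 0.0922 F [ 0.16  0.49 -0.37] Fc [0.21 0.47] M [ 0.04 -0.03  0.07] q [-0.04  0.48 -0.06  0.   -1.03 -0.05]
```

View pics/l.png

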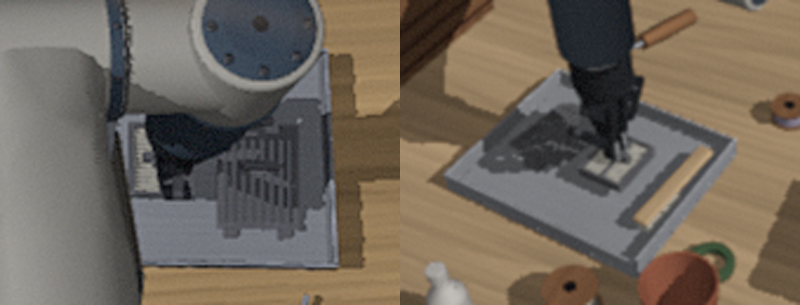

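>>> {"method": "move_arm", "body": {
  "commands": [
    [[0,0,0,0,0,-0.008,0],[0,0,0,0,0,-0.014,0],[0,0,0,0,0,-0.017,0],[0,0,0,0,0,-0.0185,0],[0,0,0,0,0,-0.0185,0]]
  ]
}}

```text
t: 23.7
ee_pos: [0.5767, -0.1757, 0.0235]
ee_rot: [-0.0, -0.675, 0.738, 0.0]
wrist_force: [0.5, -0.5, -0.7]
finger_gap: 0.094
```

```bash
python3 st.py
```

```text
t 23.7 p [ 0.5767 -0.1757  0.0235] clean [-0.0349 -0.4318] yaw y 174.93 z [-0.001 -0.    -1.   ] gap 0.0937 F [ 0.49 -0.48 -0.72] Fc [ 0.44 -0.52] M [-0.09 -0.04 -0.02] q [-0.04  0.5  -0.09  0.   -0.99 -0.05]
```

>>> {"method": "move_arm", "body": {
  "commands": [
    [[0,0,0,0,0,-0.001,0],[0,0,0,0,0,-0.002,0],[0,0,0,0,0,-0.0025,0],[0,0,0,0,0,-0.0025,0]]
  ]
}}

```text
t: 24.2
ee_pos: [0.5768, -0.1757, 0.0214]
ee_rot: [-0.0, -0.675, 0.738, 0.0]
wrist_force: [-1.4, 0.5, 3.6]
finger_gap: 0.099
```

```bash
python3 st.py
```

```text
t 24.2 p [ 0.5768 -0.1757  0.0214] clean [-0.0349 -0.4318] yaw y 174.93 z [-0. -0. -1.] gap 0.0993 F [-1.42  0.45  3.65] Fc [-1.37  0.58] M [ 0.29  0.54 -0.08] q [-0.04  0.5  -0.09  0.   -0.98 -0.05]
```

Touching the floor. Opening now, then retracting.

>>> {"method": "move_arm", "body": {
  "commands": [
    [[0,0,0,0,0,0,0.08],[0,0,0,0,0,0.0005,0.15],[0,0,0,0,0,0.001,0.25],[0,0,0,0,0,0.001,0.35],[0,0,0,0,0,0.005,0.35],[0,0,0,0,0,0.02,0.35],[0,0,0,0,0,0.05,0.35],[0,0,0,0,0,0.1,0.35],[0,0,0,0,0,0.15,0.35],[0,0,0,0,0,0.2,0.35]]
  ]
}}

```text
t: 25.45
ee_pos: [0.5765, -0.1758, 0.2242]
ee_rot: [0.0, -0.675, 0.738, -0.001]
wrist_force: [1.3, -0.2, 0.7]
finger_gap: 0.353
```

>>> {"method": "move_arm", "body": {
  "commands": [
    [[0,0,0,-0.05,0.03,0,0.35],[0,0,0,-0.1,0.08,0,0.35],[0,0,0,-0.15,0.13,0,0.35],[0,0,0,-0.18,0.18,0,0.35],[0,0,0,-0.2,0.22,0,0.35],[0,0,0,-0.2,0.22,0,0.35]]
  ]
}}

```text
t: 26.2
ee_pos: [0.3755, 0.0471, 0.2226]
ee_rot: [0.001, -0.678, 0.735, -0.0]
wrist_force: [0.4, -0.4, -0.3]
finger_gap: 0.351
```

```bash
python3 st.py; python3 look.py m "(240,440,90,290)" "(80,280,120,310)"; python3 - <<'E'
from h import *
t=np.deg2rad(-5.1); ot=np.array([.5798,-.2124]); Rt=np.array([[np.cos(t),np.sin(t)],[-np.sin(t),np.cos(t)]])
for f in("topm.npz","scenem.npz"):
    P,im,ok=cloud(f); W=P.copy()
    P[...,:2]=(P[...,:2]-ot)@Rt.T; P*=1000
    b=ok&(abs(P[...,0])<105)&(P[...,2]>9)&(P[...,2]<60)
    for n,l,h in(("guard",-138,-8),("filter",-2,90),("brush",98,135)):
        m=b&(P[...,1]>l)&(P[...,1]<h); A=np.c_[P[m][:,:2],np.ones(m.sum())]
        print(f,n,np.percentile(P[m],[2,50,98],axis=0).round(1).tolist(),"tilt",np.linalg.lstsq(A,P[m][:,2],rcond=None)[0][:2].round(3))
    if f[0]=="t":
        W0=cloud("top0.npz")[0]
        for n,(a,c) in dict(tape=(265,163),pot=(259,123),foam=(216,113),spool=(307,113),narrow=(280,271),brush=(304,190)).items():
            s=(slice(c-25,c+25),slice(a-25,a+25)); print(n,"changed px",(abs(W[s][...,2]-W0[s][...,2])>.008).sum())
E
```

```text
t 26.2 p [0.3755 0.0471 0.2226] clean [-0.215  -0.1916] yaw y 175.31 z [ 0.002  0.002 -1.   ] gap 0.3507 F [ 0.37 -0.41 -0.31] Fc [ 0.33 -0.45] M [-0.03 -0.09  0.01] q [ 0.54 -0.09 -0.3  -0.   -1.36 -0.63]
topm.npz guard [[-77.3, -111.3, 9.4], [-16.6, -68.4, 19.7], [39.6, -27.8, 45.4]] tilt [0.142 0.001]
topm.npz filter [[-47.4, 5.0, 9.5], [-9.8, 37.5, 15.4], [31.3, 69.8, 32.2]] tilt [-0.005  0.001]
topm.npz brush [[-85.7, 108.8, 22.9], [-16.5, 119.8, 28.8], [57.0, 131.8, 34.0]] tilt [0.003 0.014]
tape changed px 66
pot changed px 73
foam changed px 79
spool changed px 83
narrow changed px 1619
brush changed px 231
scenem.npz guard [[-74.6, -113.8, 10.1], [-8.7, -67.8, 20.9], [42.9, -29.5, 44.3]] tilt [ 0.155 -0.01 ]
scenem.npz filter [[-45.2, 3.3, 9.9], [-1.8, 38.5, 15.4], [33.5, 68.7, 32.2]] tilt [-0.003 -0.004]
scenem.npz brush [[-81.8, 107.8, 10.2], [1.4, 121.6, 28.3], [61.4, 130.6, 32.5]] tilt [-0.039 -0.248]
```

View pics/m.png

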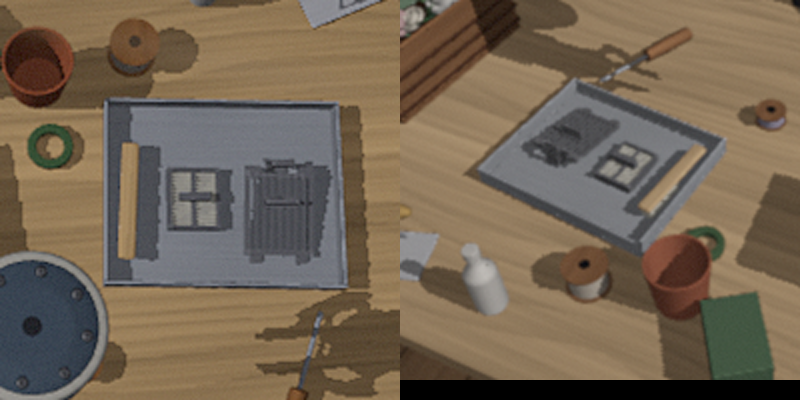

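The guard (crop-left (283,205)) and the filter (200,197) lie side by side in the tray, ribs up. The brush and bench items look where they were.

```bash
python3 -c "
from cell import job; print(job.job_done())"; python3 st.py
```

```text
the job is handed in; nothing more can be done
None
the job is handed in; nothing more can be done
```

The guard and the filter are both lying in the rinse tray, ribs up and side by side. I handed the job in at about 26 s of the 67 s allowed; no verdict was reported.

**Guard:** I pressed the tab about 8 mm, going by the finger opening and with the sideways load brought close to zero. The largest net sideways force I read was 6.6 N. The tab end swung up about 0.18 rad with no noticeable resistance, then I drew the guard 14 mm and lifted it clear. It was set down on light contact with the tray floor.

**Filter:** I pulled it out by its rib and set it down until it touched the tray floor.

**Last checks, from both cameras:**

| Item | Position in tray | Tilt |
|---|---|---|
| Guard | inside the x and y limits, centred near y −70 mm | about 0.15 rad (it rests on the tab's bend, as expected), limit 0.35 |
| Filter | about (−7, +37) mm | under 0.01 rad |

- **Clearances:** there is about 31 mm between guard and filter. The arm was well clear of everything.
- **Bench items:** the brush, pot, foam, tape and spools look where they started. The depth comparison for the narrow spool was spoiled by the arm in the top view, so I judged that one from the scene picture only. I judged the screwdriver by eye only.
- **Readings that disagreed:** the two cameras differed by 2 to 3 mm, and up to about 7 mm along x for the item in the tray. The gripper read about 8 mm on the 10 mm filter rib. Neither affected the result.

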